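# Draw the carrier tray home into the inspection dock and bolt it in

### The arm

A 6-joint arm with a two-finger parallel gripper is mounted at the origin on the work surface. World frame = base frame: x ahead of the robot, y to its left, z up, the work surface at z = 0. Lengths are in m, angles in rad, forces in N, time in s.
With the tool pointing down it reaches from about 0.375 to 0.975 m from the base axis. Payload 3.8 kg.
Tool frame: the origin (TCP) lies midway between the tips of the shut fingers; the grasp point (between the pads) lies r.pinch_z behind it (r.pinch_z is the distance from the TCP to the grasp point, in m); z points along the fingers, y is the direction in which the jaws open and shut (so a half turn about z gives the same grasp; the last joint's range is limited). The gripper opens to 85 mm and grips with 20 to 120 N. Pads are 22 mm wide; open, the fingers measure 114 mm over their backs; the gripper's body (76 mm by 85 mm) begins 54 mm behind the grasp point. The pads swing forward as they close: fully open they stand 13 mm farther back than shut.
Start: joints at [-1.331, 0.264, 1.604, -0, 1.274, -0.037], TCP at [0.184, -0.649, 0.231] pointing down, gripper open.
Joint ranges: [-2.63, 2.63], [-0.94, 2.18], [0.31, 2.57], [-1.31, 4.45], [0, 2.66], [-2.55, 2.55]. Speed limits (rad/s): [2.57, 2.57, 3.14, 3.14, 3.14, 3.14].

### API

Orientations are given as [roll, pitch, yaw] about the fixed x, y, z axes, in that order (R = Rz(yaw) Ry(pitch) Rx(roll)).
In Python, from station import telemetry, eyes, r gives the robot as it stands. The module is installed in compiled form; this text tells all that it offers.
- The arm moves only by the tool apply_moves, never from a script. Its argument "increments" is a list of rows, each a list of 5 numbers: the shift along the tool's x, y, z in m, then the turn about the tool's z in degrees, then the closure, from -1 (fully open) to 1 (shut), so that 0 is half open. In form: [[dx, dy, dz, turn, grip], ...]. A call has 1 to 10 rows; each row shifts and turns the commanded pose from where the row before left it, along the tool's axes as they then stand; what a row does not reach is not made up. A row lasts 1/10 s, in which the tool goes at most 50 mm and 8.59 degrees, less where a joint would pass 70% of its speed; a pose out of reach is approached as far as the arm can. A call is refused whole if a number of a shift passes 0.05 or a number of a turn 8.59, either way. A call with a gripper value outside its range is refused whole. The fingers move at their own pace and stop on an object; "force" is the grip in N (left out, the last holds). Time passes only in rows, so rows that do not move let the fingers close. It gives the time, the measured TCP pose, the force and the opening at its end, in the units of the state.
- telemetry.get_obs(): the state, without advancing time (a new reading comes with each control period).
- eyes.camera(name): name is "scene" or "top" or "wrist"; returns the picture (480x640x3 uint8, blue, green, red); there is no depth.
- eyes.camera_model(name): a dict with "fx", "fy", "cx", "cy" (pixels), "k1" (the pictures are not rectified: a ray, as slopes to the right and down, at radius r is drawn at 1 + k1 r^2 times it, then the intrinsics apply), "xyz" and "rotation" of the camera in the world; the wrist camera has in their place "tool_from_camera" (4x4, takes a point from camera to tool coordinates, whose origin is the TCP and whose axes are the flange's). Camera axes: x right, y down, z forward; pixel columns grow to the right and rows downward; lengths in m; the calibration is good to about 2 mm. A picture is of the moment at which its call begins: read the wrist's pose just before it. camera_model takes no time and is no camera call.
- r.sign_off(): hands the job in, once; it reports no verdict.
The state is a dict: "time": time; "q": joint angles; "joint_velocities": joint speeds; "joint_efforts": joint torques, N m; "tool_pos": TCP position; "eef_rot": TCP orientation; "ft_force": force on the tool from outside, world axes, zero at the start; "torque": the same for the moment, N m; "gripper_width": opening from 0.0 (shut) to 1.0 (fully open).
Only numpy, scipy, OpenCV 4.12 (cv2) and the standard library are available. Lean on these libraries where they do the work, as an engineer would, in place of code of your own. Each camera call takes 0.05 s, during which the arm holds its last target.

### The job

Hook a fingertip behind the far lip of the aluminium tray and draw it towards the buffer until it is pressed home against the spring nose with about 10 N (at least 6 N held for a moment, but the buffer must never take more than 14 N). Let go so that the tray stays resting against the nose, then push the bolt's knob fully across so that the bolt closes the lane behind the tray. Keep the lens barrel in the tray standing, the tray flat on the dock, and leave everything else on the table alone.

Things in the scene. Friction and masses are not known exactly. Their poses are not given: they have to be found in the camera images.
- dock: Tray dock, a fixed black plate 10 mm thick, x -190 to 230 mm, y -85 to 165 mm. Origin: on the table, under the lane's centre line. x runs along the lane away from the buffer (roughly away from the robot), y across it towards the bolt, z up. Two rails, 15 mm high above the plate, x -130 to 200 mm, inner faces at y -58 and 58 mm, guide the tray with 3 mm play a side.
- buffer: Grey block 45 x 60 x 40 mm at the lane's near end. Origin: NOT in the block but above the dock's origin, on the plate; axes as dock. Its lane face is at x -130 mm. A sprung round nose, 26 mm across, 20 mm above the plate, stands out of it: its front, unpressed, is 10 to 40 mm out (x -120 to -90), screwed to another length each time and not measured: feel for it. It gives 4 N per mm from zero over 6 mm, then is hard.
- tray: Open aluminium carrier tray 140 x 110 x 40 mm high, walls 4 mm, loose on the plate between the rails, 0.5 to 0.9 kg with contents. Origin: centre of its underside. x: its length, towards the far lip (along the lane), y across, z up. A cross wall divides it at x = 0. Dragging it takes about 2 to 7 N; once it stands pressed and held still, the nose soon takes nearly the whole pull.
- lip (a point): Middle of the outer edge of the tray's far lip, a flange 4 mm thick, 110 mm wide, turned out by 9 mm from the top of the far wall: 79 mm from the tray's centre along its x, 38 mm above the tray's underside (48 mm above the table). Behind and under it is free space down to the plate. Axes as the tray.
- bolt (a joint): How far the steel bolt is slid across the lane, m: 0 drawn back, 0.05 fully across (end stop). It slides along dock -y with 2 N of friction and stays where left. The 14 x 14 mm bar lies 27 to 41 mm above the table, centred at dock x 72 mm, its tip at dock y 66 mm when drawn back. A tray standing beside it blocks it.
- bolt_knob (a point): Half-way up the bolt's upright black knob, 16 mm across, 41 to 85 mm above the table (this point at 63 mm). Axes as dock. At bolt = 0 it lies at dock x 72, y 125 mm, and moves along dock -y as the bolt goes in. Free space on its far side (dock +y).
- lens_mid (a point): Centre of the dark steel lens barrel, 32 mm across, 45 mm high, standing loose in the near half of the tray. z: its axis.
- jar: Bystander, to be left alone: white screw-top jar, 76 mm across, 100 mm high. Origin: centre of its underside.
- case: Bystander, to be left alone: clear flat box 90 x 70 x 25 mm. Origin: centre of its underside.
- driver: Bystander, to be left alone: screwdriver, 160 mm long, lying on the table.
- cup: Bystander, to be left alone: clear cup, 60 mm across, 60 mm high. Origin: centre of its underside.
- solvent: Bystander, to be left alone: white bottle, 48 mm across, 120 mm high. Origin: centre of its underside.
- tape: Bystander, to be left alone: white tape ring, 90 mm across, 20 mm high. Origin: centre of its underside.
Mind the look-alikes: they are no part of the job. What is meant by the part that bears lens_mid is not green, pink or red, and is the smaller of those in its own colour.

How it is judged:
On the way, in this order (a step that is already met when the one before it is completed fails the run):
1. the tray is pressed against the spring nose with 6 N or more, by fingers at its far lip (contact force between tray and buffer above 6 N and contact force between the fingers and tray above 1 N and x of the grasp point in the frame of tray above 0.05 m), for 0.2 s.
2. the bolt is pushed across behind the tray (value of joint bolt above 0.044 m), for 0.2 s.
At the end, for the whole second after the job is handed in: The tray lies flat (within 0.05 rad) and still in the dock, resting against the spring nose (0.2 N or more), its far lip inside the bolt's line; the bolt is across the lane (44 mm or more of its 50 mm); the lens barrel stands upright (within 0.2 rad) (contact force between tray and buffer above 0.2 N and value of joint bolt above 0.044 m and x of lip in the frame of dock below 0.064 m and angle between tray's own z axis and vertical below 0.05 rad and angle between lens_mid's own z axis and vertical below 0.2 rad and linear speed of tray below 0.01 m/s); the robot touches nothing.
It fails at once if the buffer takes more than 14 N from the tray (contact force between tray and buffer above 14 N).
It fails at once if the buffer is pushed by the robot itself (contact force between the arm and buffer above 2 N).
It fails at once if the tray is tipped or lifted (angle between tray's own z axis and vertical above 0.15 rad or height (world z) of tray above 0.03 m).
It fails at once if the lens barrel is knocked over (angle between lens_mid's own z axis and vertical above 0.5 rad).
It fails at once if a bystander is moved by more than 20 mm (distance of any of jar, case, driver, cup, solvent, tape from where it was at the start of the episode above 0.02 m).
It also fails if it takes over 72 s, if anything falls off the work surface, if the arm or the gripper's body presses on something with over 40 N, if the wrist force passes 120 N, or if a joint passes its speed limit or range.

## Working session

There is one attempt and no reset: what is moved stays moved. The work goes in short steps, Python scripts to look and compute and a tool call to move; the robot and the scene stay as the last step left them, time stands still between calls to the robot, and variables do not carry over. Pictures are saved under pics/ and viewed, and the job is handed in when it is done.

Besides the shell and the picture viewer there is one more tool, called after "Request:" by a JSON object that holds its "api" and its "payload". apply_moves: Moves the arm, as the interface text tells. Its arguments: {"type":"object","properties":{"increments":{"type":"array"},"force":{"type":"number"}},"required":["increments"]}

```bash
ls; mkdir -p pics; cat > h.py <<'E'
from station import telemetry, eyes, r
import numpy as np, cv2
def st():
    o=telemetry.get_obs()
    for k in ("time","q","tool_pos","eef_rot","ft_force","torque","gripper_width"): print(k,np.round(o[k],4))
    return o
E
python3 - <<'E'
from h import *
st(); print(r.pinch_z)
for n in ("scene","top","wrist"):
    print(n,eyes.camera_model(n)); cv2.imwrite(f"pics/{n}0.png",eyes.camera(n))
E
```

```text
pics
time 0.0
q [-1.3309  0.2647  1.6054  0.      1.2737 -0.0369]
tool_pos [ 0.1843 -0.6486  0.23  ]
eef_rot [-3.1394e+00 -1.0000e-04  2.7680e-01]
ft_force [-1.1259  0.3115  0.1228]
torque [-0.0296  0.0735  0.0039]
gripper_width 0.9978
0.0187
scene {'fx': 526.2188512513104, 'fy': 526.2188512513104, 'cx': 320.3713714743357, 'cy': 242.00304629879537, 'k1': -0.02429495019807467, 'xyz': array([ 0.88949478, -0.60216233,  0.90749835]), 'rotation': array([-2.43312014, -0.01733994,  0.5344395 ])}
top {'fx': 468.1014609551923, 'fy': 468.1014609551923, 'cx': 326.2704034531895, 'cy': 239.9977285243747, 'k1': 0.03164892192679286, 'xyz': array([0.45894957, 0.02090323, 1.03317192]), 'rotation': array([-3.02760816,  0.00475256, -1.57920618])}
wrist {'fx': 431.25530769784905, 'fy': 431.25530769784905, 'cx': 314.6975145716174, 'cy': 235.2628721620506, 'k1': -0.04742796813691025, 'tool_from_camera': array([[ 5.47347976e-04, -9.58549219e-01, -2.84926472e-01,
         7.12206505e-02],
       [ 9.99999319e-01,  8.18367915e-04, -8.32138627e-04,
         5.29052335e-04],
       [ 1.03082051e-03, -2.84925823e-01,  9.58549014e-01,
        -1.44377055e-01],
       [ 0.00000000e+00,  0.00000000e+00,  0.00000000e+00,
         1.00000000e+00]])}
```

View pics/scene0.png

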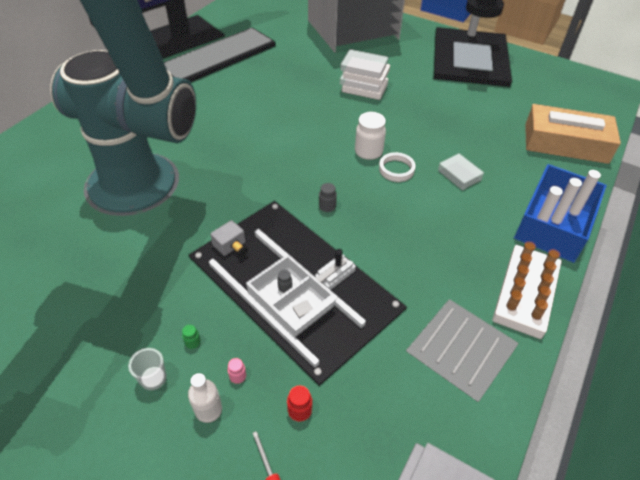

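View pics/top0.png

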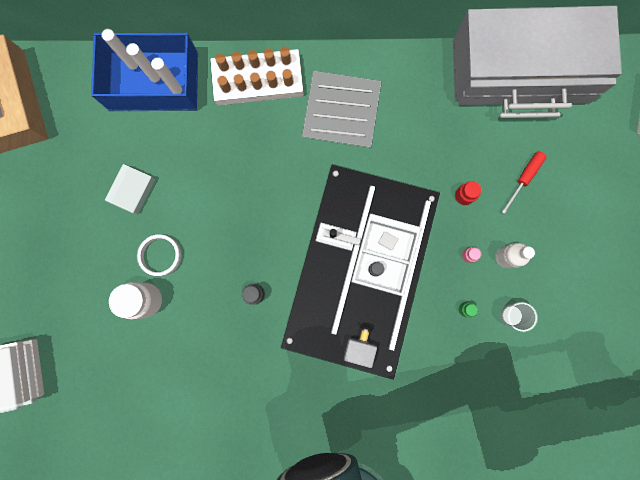

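The top view shows the buffer at (362,350) and the tray between the rails, with its far lip near (392,218). The bolt knob is at (333,233).

Barrel candidates:
- dark one in the tray, (376,268)
- dark larger one on the table, (253,294)
- green (469,310), pink (472,254) and red (468,192)

The one I want is the dark, smaller one in the tray. I'll check it in a close crop.

```bash
python3 - <<'E'
import cv2
a=cv2.imread("pics/top0.png")
cv2.imwrite("pics/crop1.png",cv2.resize(a[150:390,270:450],None,fx=3.3,fy=2.5*1,interpolation=cv2.INTER_CUBIC))
c=cv2.resize(a[155:275,300:450],None,fx=5,fy=5,interpolation=cv2.INTER_CUBIC);cv2.imwrite("pics/c2.png",c)
c=cv2.resize(a[265:385,275:425],None,fx=5,fy=5,interpolation=cv2.INTER_CUBIC);cv2.imwrite("pics/c3.png",c)
E
```

```text
(no output)
```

View pics/c2.png

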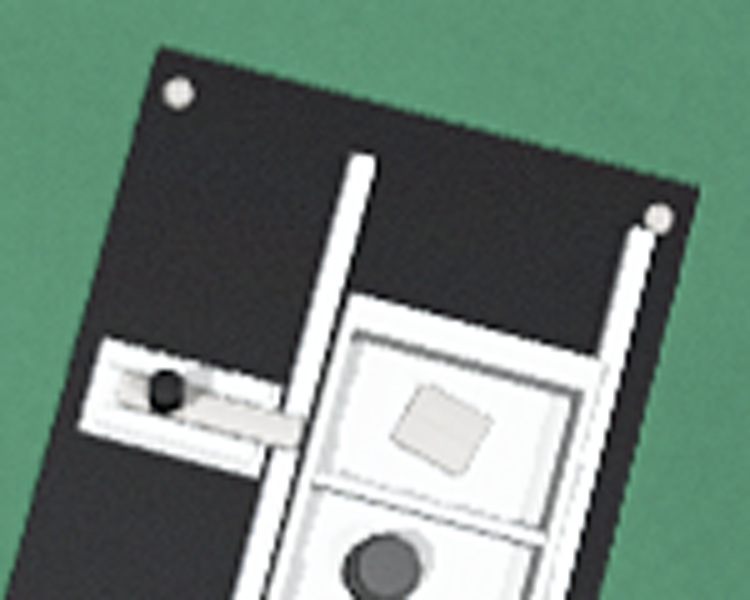

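View pics/c3.png

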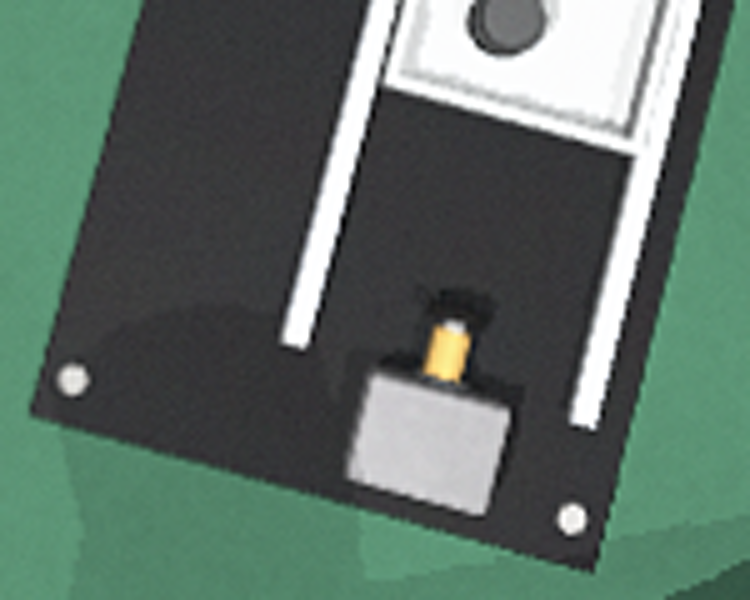

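The crops confirm the dark barrel in the tray at (376,268), the plate corners and the far lip band at (370,215)–(420,227). Next I'll fit the dock and tray poses.

```bash
cat >> h.py <<'E'
from scipy.spatial.transform import Rotation as Ro
from scipy.optimize import least_squares
def ray(name,uv,tp=None,er=None):
    m=eyes.camera_model(name); uv=np.atleast_2d(uv).astype(float)
    d=(uv-[m["cx"],m["cy"]])/[m["fx"],m["fy"]]
    x=d.copy()
    for _ in range(10): x=d/(1+m["k1"]*(x**2).sum(1,keepdims=True))
    v=np.c_[x,np.ones(len(x))]
    if "xyz" in m: R=Ro.from_euler("xyz",m["rotation"]).as_matrix(); p=np.array(m["xyz"])
    else:
        T=np.eye(4);T[:3,:3]=Ro.from_euler("xyz",er).as_matrix();T[:3,3]=tp
        T=T@m["tool_from_camera"];R=T[:3,:3];p=T[:3,3]
    return p,v@R.T
def at(name,uv,z,**k):
    p,v=ray(name,uv,**k); return p+v*((z-p[2])/v[:,2])[:,None]
def proj(name,P):
    m=eyes.camera_model(name);R=Ro.from_euler("xyz",m["rotation"]).as_matrix()
    c=(np.atleast_2d(P)-m["xyz"])@R; s=c[:,:2]/c[:,2:]
    s=s*(1+m["k1"]*(s**2).sum(1,keepdims=True)); return s*[m["fx"],m["fy"]]+[m["cx"],m["cy"]]
E
python3 - <<'E'
from h import *
c=lambda a,o:(np.array(a)+.5)/5-.5+o
far=c([[160,46],[698,187]],[300,155]); near=c([[33,413],[594,572]],[275,265])
W=at("top",np.r_[far,near],.010)
L=np.array([[.23,.165],[.23,-.085],[-.19,.165],[-.19,-.085]])
f=lambda p:((L@np.array([[np.cos(p[2]),np.sin(p[2])],[-np.sin(p[2]),np.cos(p[2])]])+p[:2])-W[:,:2]).ravel()
s=least_squares(f,[.4,0,0]);print(s.x,np.round(s.fun*1e3,1))
x,y,a=s.x
R=np.array([[np.cos(a),-np.sin(a)],[np.sin(a),np.cos(a)]])
def dock(P): return np.round(((P[:,:2]-[x,y])@R)*1e3,1)
print("lip",dock(at("top",c([[352,292],[606,355]],[300,155]),.05)))
print("near edge",dock(at("top",c([[385,88],[632,155]],[275,265]),.05)))
print("knob",dock(at("top",c([[165,390]],[300,155]),.085)))
print("bolt tip",dock(at("top",c([[303,432]],[300,155]),.041)))
print("lens",dock(at("top",c([[388,566]],[300,155]),.059)))
print("nose",dock(at("top",c([[455,322]],[275,265]),.04)))
print("rail far",dock(at("top",c([[362,152],[645,225]],[300,155]),.025)))
# scene check
for d in [(.23,.165,.01),(.23,-.085,.01),(-.19,.165,.01),(-.19,-.085,.01),(.072,.125,.085)]:
    w=np.r_[R@d[:2]+[x,y],d[2]];print(np.round(proj("scene",w)[0],1), np.round(w,4))
E
```

```text
[ 0.48328694 -0.08492204 -0.27201914] [ 1.4  0.8  0.9 -1.9 -1.4  1.9 -0.9 -0.8]
lip [[135.5  54.5]
 [137.2 -56. ]]
near edge [[-16.4  54.9]
 [-16.4 -51.3]]
knob [[ 69.8 119.5]]
bolt tip [[73.3 59.1]]
lens [[26.  11.6]]
nose [[-102.5    1.6]]
rail far [[201.7  64.8]
 [202.1 -62.5]]
[406.8 305.8] [0.7492 0.0122 0.01  ]
[318.3 384.1] [ 0.682  -0.2286  0.01  ]
[273.1 199.2] [0.3446 0.1251 0.01  ]
[186.2 253.9] [ 0.2774 -0.1157  0.01  ]
[339.9 249.1] [0.5862 0.0161 0.085 ]
```

```bash
python3 - <<'E'
import cv2
a=cv2.imread("pics/scene0.png")
cv2.imwrite("pics/s2.png",cv2.resize(a[200:380,185:410],None,fx=3.3,fy=3.3,interpolation=cv2.INTER_CUBIC))
E
```

```text
(no output)
```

View pics/s2.png

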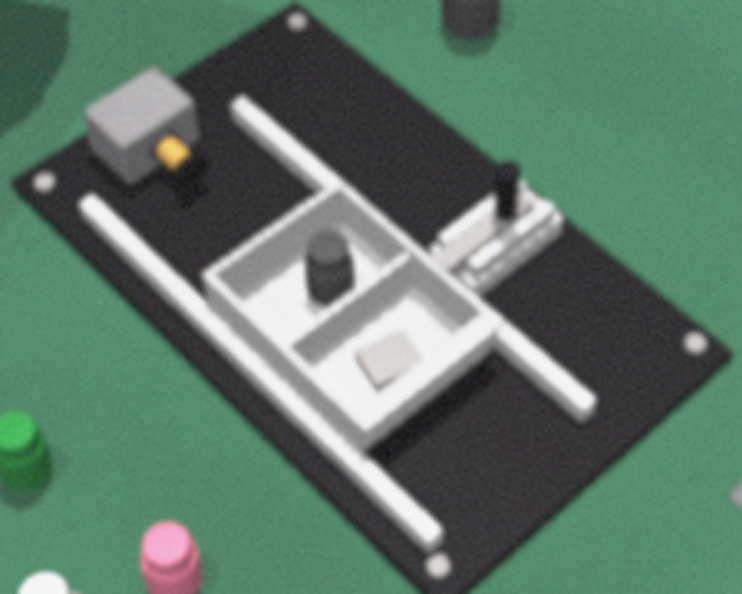

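The poses agree with the stated sizes to within about 4 mm:

| Item | Measured (dock frame, mm) |
|---|---|
| Dock origin (world) | about (483, −85) |
| Dock yaw | −0.272 rad |
| Far lip | x ≈ 136 |
| Nose front | x ≈ −102 |

I'll align the tool with the dock, shut the fingers and fly to a hover beyond the lip.

Request:
{"api": "apply_moves", "payload": {"increments": [[0,0,0,7.86,1],[0,0,0,7.86,1],[0,0,0,7.86,1],[0,0,0,7.86,1],[0.02,-0.0416,0,0,1],[0.02,-0.0416,0,0,1],[0.02,-0.0416,0,0,1],[0.02,-0.0416,0,0,1],[0.02,-0.0416,0,0,1],[0.02,-0.0416,0,0,1]]}}

```text
time: 1.15
tool_pos: [0.3679, -0.4394, 0.231]
eef_rot: [-3.141, 0.0, -0.272]
ft_force: [0.4, -0.5, 1.5]
gripper_width: -0.001
```

Request:
{"api": "apply_moves", "payload": {"increments": [[0.02,-0.0416,0,0,1],[0.02,-0.0416,0,0,1],[0.02,-0.0416,0,0,1],[0.02,-0.0416,0,0,1],[0.02,-0.0416,0,0,1],[0.02,-0.0416,0,0,1],[0.02,-0.0416,0,0,1],[0.02,-0.0416,0,0,1],[0.02,-0.0416,0,0,1],[0,0,0,0,1]]}}

```text
time: 2.15
tool_pos: [0.6439, -0.124, 0.2306]
eef_rot: [-3.139, -0.0, -0.267]
ft_force: [-0.2, -0.8, 0.0]
gripper_width: -0.003
```

```bash
python3 - <<'E'
from h import *
o=st(); cv2.imwrite("pics/w1.png",eyes.camera("wrist"))
E
```

```text
time 2.15
q [-0.2295  0.2279  1.6495  0.0024  1.2636  1.6074]
tool_pos [ 0.6439 -0.124   0.2306]
eef_rot [-3.1393e+00 -5.0000e-04 -2.6680e-01]
ft_force [-0.1828 -0.7774  0.0405]
torque [-0.0308 -0.0247  0.0104]
gripper_width -0.0031
```

View pics/w1.png

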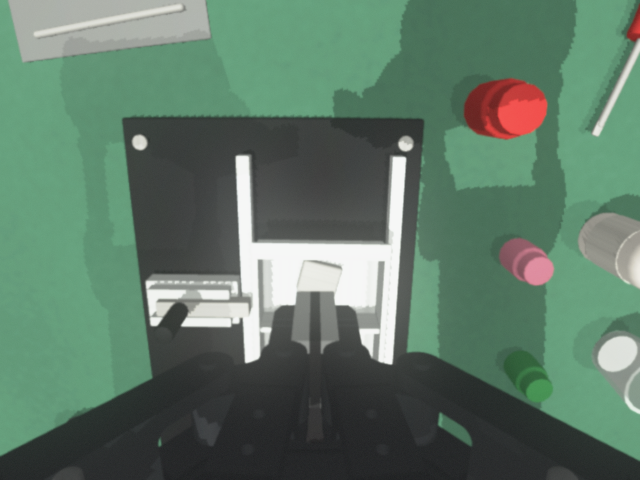

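```bash
python3 - <<'E'
from h import *
o=telemetry.get_obs();k=dict(tp=o["tool_pos"],er=o["eef_rot"])
x,y,a=[0.48328694,-0.08492204,-0.27201914]
R=np.array([[np.cos(a),-np.sin(a)],[np.sin(a),np.cos(a)]])
dock=lambda P: np.round(((P[:,:2]-[x,y])@R)*1e3,1)
print("tcp",dock(np.atleast_2d(o["tool_pos"])))
print("corners",dock(at("wrist",[[123.5,118],[422.5,120.5]],.01,**k)))
print("rail ends top",dock(at("wrist",[[244,156],[398,157]],.025,**k)))
print("lip",dock(at("wrist",[[256,243],[391,243]],.05,**k)))
print("knob top",dock(at("wrist",[[187,309]],.085,**k)))
print("bolt tip",dock(at("wrist",[[251,307]],.041,**k)))
E
```

```text
tcp [[164.1   2.8]]
corners [[227.3 160.4]
 [225.9 -86.4]]
rail ends top [[197.7  59.1]
 [197.6 -64.9]]
lip [[132.3  48.3]
 [132.8 -58.6]]
knob top [[91.6 96.6]]
bolt tip [[72.1 55.8]]
```

The wrist view agrees with the top view to about 3 mm, with lip edge row 243 at about 32 mm short of the TCP. I'll descend behind the lip.

Request:
{"api": "apply_moves", "payload": {"increments": [[0,0.004,0.045,0,1],[0,0,0.045,0,1],[0,0,0.045,0,1],[0,0,0.04,0,1],[0,0,0.02,0,1],[0,0,0.004,0,1],[0,0,0,0,1],[0,0,0,0,1]]}}

```text
time: 3.0
tool_pos: [0.6412, -0.1336, 0.0343]
eef_rot: [3.142, -0.003, -0.273]
ft_force: [0.6, -0.6, 1.0]
gripper_width: 0.001
```

```bash
python3 - <<'E'
from h import *
o=st(); cv2.imwrite("pics/w2.png",eyes.camera("wrist"))
E
```

```text
time 3.0
q [-2.4340e-01  4.0380e-01  1.8100e+00 -2.0000e-04  9.2460e-01  1.6001e+00]
tool_pos [ 0.6412 -0.1336  0.0343]
eef_rot [ 3.1415e+00 -3.1000e-03 -2.7260e-01]
ft_force [ 0.5862 -0.6397  1.0119]
torque [-0.0386 -0.0008 -0.0245]
gripper_width 0.0008
```

View pics/w2.png

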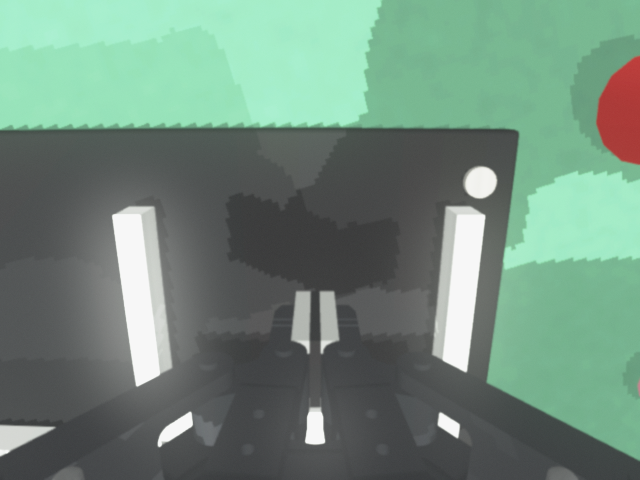

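Request:
{"api": "apply_moves", "payload": {"increments": [[-0.003,0,0.003,0,1],[-0.003,0,0,0,1],[-0.003,0,0,0,1],[-0.003,0,0,0,1],[-0.003,0,0,0,1],[-0.002,0,0,0,1],[-0.002,0,0,0,1],[-0.002,0,0,0,1],[-0.002,0,0,0,1],[-0.002,0,0,0,1]]}}

```text
time: 4.05
tool_pos: [0.6164, -0.1261, 0.0295]
eef_rot: [-3.142, -0.001, -0.272]
ft_force: [3.1, -1.1, -2.0]
gripper_width: -0.002
```

Request:
{"api": "apply_moves", "payload": {"increments": [[-0.003,0,0,0,1],[-0.003,0,0,0,1],[-0.003,0,0,0,1],[-0.003,0,0,0,1],[-0.003,0,0,0,1]]}}

```text
time: 4.55
tool_pos: [0.6014, -0.1219, 0.0295]
eef_rot: [-3.142, -0.001, -0.272]
ft_force: [3.1, -0.6, 0.2]
gripper_width: -0.001
```

```bash
python3 - <<'E'
from h import *
o=st(); cv2.imwrite("pics/t3.png",cv2.resize(eyes.camera("top")[150:390,270:450],None,fx=2.5,fy=2.5)); cv2.imwrite("pics/s3.png",cv2.resize(eyes.camera("scene")[180:390,170:420],None,fx=2.5,fy=2.5))
E
```

```text
time 4.55
q [-0.2406  0.3448  1.9046  0.      0.8917  1.6021]
tool_pos [ 0.6014 -0.1219  0.0295]
eef_rot [-3.1415e+00 -5.0000e-04 -2.7200e-01]
ft_force [ 3.1442 -0.64    0.2062]
torque [-0.1503 -0.5674 -0.0303]
gripper_width -0.0014
```

View pics/s3.png

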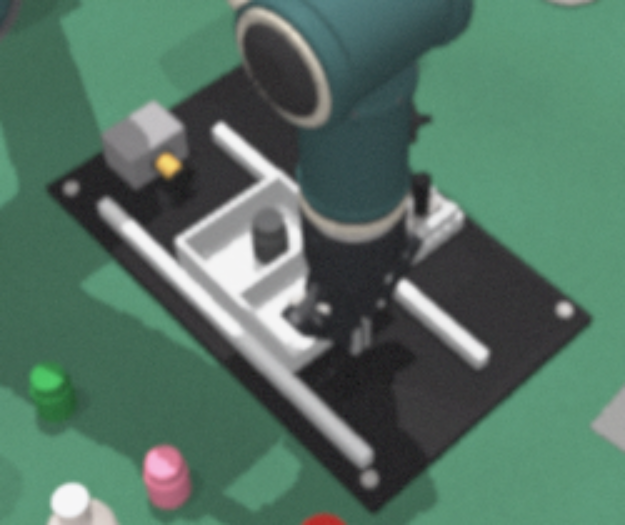

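View pics/t3.png

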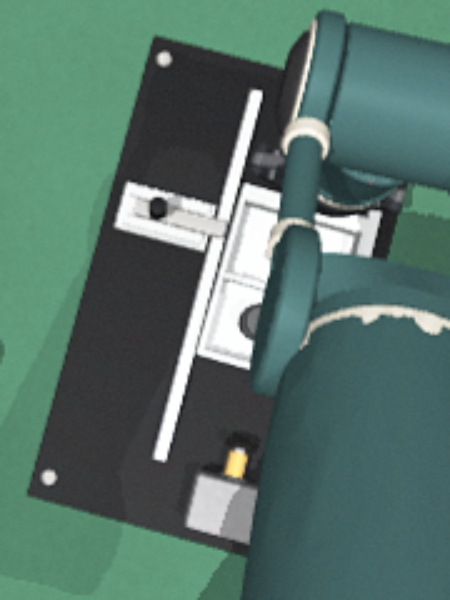

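```bash
cat >> h.py <<'E'
DX,DY,DA=0.48328694,-0.08492204,-0.27201914
DR=np.array([[np.cos(DA),-np.sin(DA)],[np.sin(DA),np.cos(DA)]])
def dock(P): return np.round(((np.atleast_2d(P)[:,:2]-[DX,DY])@DR)*1e3,1)
def fs():
    o=telemetry.get_obs();f=o["ft_force"];print("t",round(float(o["time"]),2),"tcp",dock(o["tool_pos"]),"z",round(float(o["tool_pos"][2]),4),"f dock",np.round(DR.T@f[:2],2),"fz",round(float(f[2]),2)); return o
E
python3 - <<'E'
from h import *
fs();print(dock(at("top",[[349.2-.3,291.2-.3],[352,282.6]],.05)), dock(at("top",[[270+236/2.5,150+448/2.5]],.035)))
E
```

```text
t 4.65 tcp [[123.2  -3.9]] z 0.0294 f dock [2.94 0.29] fz 0.53
[[-35.4  55.8]
 [-17.   53.9]] [[-103.8    3.5]]
```

Request:
{"api": "apply_moves", "payload": {"increments": [[-0.003,0,0,0,1],[-0.003,0,0,0,1],[-0.003,0,0,0,1],[-0.003,0,0,0,1],[-0.003,0,0,0,1],[-0.003,0,0,0,1],[-0.003,0,0,0,1],[-0.003,0,0,0,1],[-0.003,0,0,0,1],[-0.003,0,0,0,1]]}}

```text
time: 5.65
tool_pos: [0.5725, -0.1138, 0.0294]
eef_rot: [-3.142, -0.0, -0.272]
ft_force: [5.4, -1.8, 0.4]
gripper_width: 0.001
```

Request:
{"api": "apply_moves", "payload": {"increments": [[-0.003,0,0,0,1],[-0.003,0,0,0,1],[-0.003,0,0,0,1],[-0.003,0,0,0,1],[-0.002,0,0,0,1],[-0.002,0,0,0,1],[-0.002,0,0,0,1],[-0.001,0,0,0,1],[0,0,0,0,1]]}}

```text
time: 6.55
tool_pos: [0.5541, -0.1087, 0.0293]
eef_rot: [-3.142, 0.0, -0.272]
ft_force: [3.6, -1.4, 2.0]
gripper_width: -0.005
```

```bash
python3 - <<'E'
from h import *
fs();cv2.imwrite("pics/t4.png",cv2.resize(eyes.camera("top")[240:390,270:450],None,fx=4,fy=4)); cv2.imwrite("pics/s4.png",cv2.resize(eyes.camera("scene")[180:340,170:370],None,fx=4,fy=3.7));fs()
E
```

```text
t 6.55 tcp [[74.6 -3.9]] z 0.0293 f dock [ 3.8  -0.37] fz 2.01
t 6.65 tcp [[74.5 -3.9]] z 0.0293 f dock [4.37 0.2 ] fz 2.05
```

View pics/s4.png

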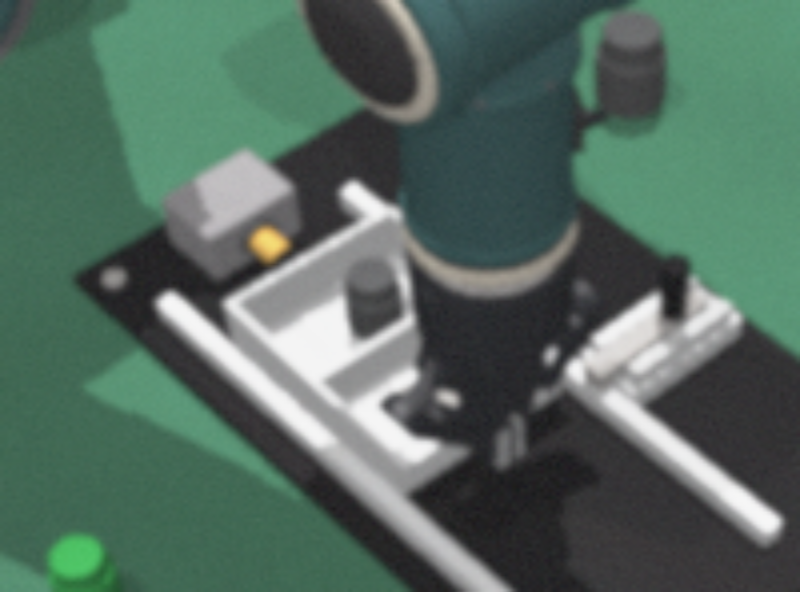

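The nose is still clear of the tray, with a gap of about 15–19 mm. I'll go slower now.

Request:
{"api": "apply_moves", "payload": {"increments": [[-0.001,0,0,0,1],[-0.001,0,0,0,1],[-0.001,0,0,0,1],[-0.001,0,0,0,1],[-0.001,0,0,0,1],[-0.001,0,0,0,1],[-0.001,0,0,0,1],[-0.001,0,0,0,1]]}}

```text
time: 7.45
tool_pos: [0.5467, -0.1067, 0.0293]
eef_rot: [-3.142, -0.001, -0.272]
ft_force: [4.6, -1.0, 1.7]
gripper_width: 0.001
```

```bash
python3 - <<'E'
from h import *
fs();b=eyes.camera("top");a=eyes.camera("scene")
cv2.imwrite("pics/t5.png",cv2.resize(b[260:380,330:420],None,fx=5,fy=5)); cv2.imwrite("pics/s5.png",cv2.resize(a[210:290,200:300],None,fx=7,fy=7,interpolation=cv2.INTER_CUBIC));fs()
E
```

```text
t 7.45 tcp [[67.  -3.9]] z 0.0293 f dock [4.74 0.3 ] fz 1.71
t 7.55 tcp [[66.8 -3.9]] z 0.0293 f dock [4.72 0.66] fz 1.57
```

View pics/s5.png

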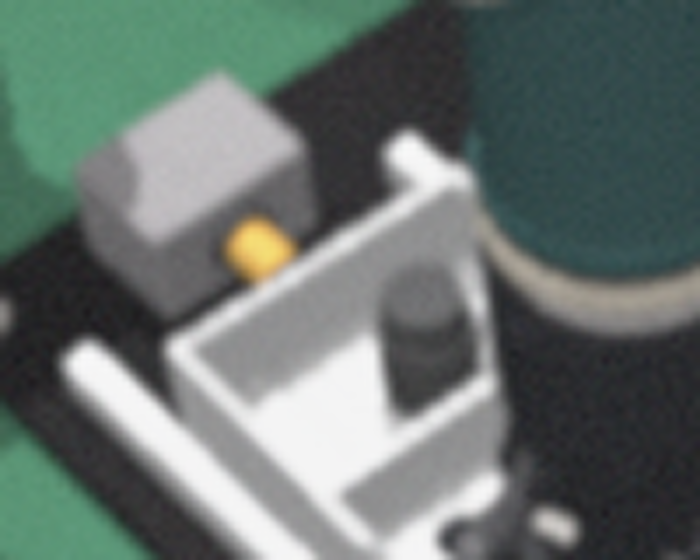

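View pics/t5.png

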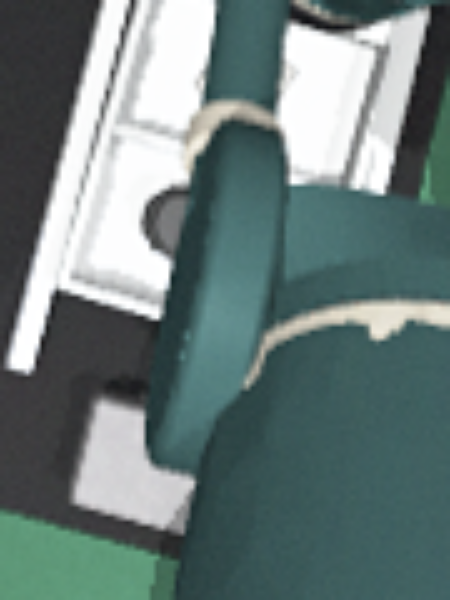

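Request:
{"api": "apply_moves", "payload": {"increments": [[-0.0005,0,0,0,1],[-0.0005,0,0,0,1],[-0.0005,0,0,0,1],[-0.0005,0,0,0,1],[-0.0005,0,0,0,1],[-0.0005,0,0,0,1]]}}

```text
time: 8.15
tool_pos: [0.5439, -0.1059, 0.0293]
eef_rot: [-3.142, -0.0, -0.272]
ft_force: [5.1, -2.4, 1.5]
gripper_width: 0.003
```

Request:
{"api": "apply_moves", "payload": {"increments": [[-0.0005,0,0,0,1],[-0.0005,0,0,0,1],[-0.0005,0,0,0,1],[-0.0005,0,0,0,1]]}}

```text
time: 8.55
tool_pos: [0.5428, -0.1055, 0.0295]
eef_rot: [-3.141, -0.002, -0.272]
ft_force: [8.0, -2.5, 0.3]
gripper_width: 0.001
```

```bash
python3 - <<'E'
from h import *
fs()
E
```

```text
t 8.55 tcp [[62.8 -3.9]] z 0.0295 f dock [ 8.35 -0.25] fz 0.33
```

Contact: the pull rose from 4.7 to 8.4 N. I'll hold still and let it settle.

Request:
{"api": "apply_moves", "payload": {"increments": [[0,0,0,0,1],[0,0,0,0,1],[0,0,0,0,1]]}}

```text
time: 8.85
tool_pos: [0.5427, -0.1055, 0.0294]
eef_rot: [-3.141, -0.002, -0.272]
ft_force: [7.4, -2.4, -0.1]
gripper_width: -0.001
```

```bash
python3 - <<'E'
from h import *
fs()
E
```

```text
t 8.85 tcp [[62.7 -3.9]] z 0.0294 f dock [ 7.76 -0.36] fz -0.05
```

Request:
{"api": "apply_moves", "payload": {"increments": [[-0.0004,0,0,0,1],[-0.0004,0,0,0,1],[0,0,0,0,1],[0,0,0,0,1],[0,0,0,0,1],[0,0,0,0,1]]}}

```text
time: 9.45
tool_pos: [0.5423, -0.1054, 0.0295]
eef_rot: [-3.141, -0.003, -0.272]
ft_force: [8.3, -2.9, -0.5]
gripper_width: -0.001
```

```bash
python3 - <<'E'
from h import *
fs()
E
```

```text
t 9.45 tcp [[62.4 -3.8]] z 0.0295 f dock [ 8.78 -0.53] fz -0.54
```

Request:
{"api": "apply_moves", "payload": {"increments": [[-0.0004,0,0,0,1],[-0.0004,0,0,0,1],[-0.0004,0,0,0,1],[0,0,0,0,1],[0,0,0,0,1],[0,0,0,0,1],[0,0,0,0,1],[0,0,0,0,1]]}}

```text
time: 10.25
tool_pos: [0.5417, -0.1052, 0.0295]
eef_rot: [-3.141, -0.004, -0.272]
ft_force: [9.7, -1.9, -2.4]
gripper_width: -0.002
```

```bash
python3 - <<'E'
from h import *
fs()
E
```

```text
t 10.25 tcp [[61.7 -3.8]] z 0.0295 f dock [9.89 0.81] fz -2.45
```

Request:
{"api": "apply_moves", "payload": {"increments": [[-0.0004,0,0,0,1],[0,0,0,0,1],[0,0,0,0,1],[0,0,0,0,1],[0,0,0,0,1],[0,0,0,0,1],[0,0,0,0,1]]}}

```text
time: 10.95
tool_pos: [0.5416, -0.1051, 0.0296]
eef_rot: [-3.141, -0.004, -0.272]
ft_force: [9.5, -2.0, -2.8]
gripper_width: -0.002
```

```bash
python3 - <<'E'
from h import *
for i in range(3): fs(); a=eyes.camera("scene")
cv2.imwrite("pics/s6.png",cv2.resize(a[200:310,190:330],None,fx=5,fy=5,interpolation=cv2.INTER_CUBIC));fs()
E
```

```text
t 10.95 tcp [[61.6 -3.8]] z 0.0296 f dock [9.7  0.64] fz -2.8
t 11.0 tcp [[61.6 -3.8]] z 0.0296 f dock [9.32 0.59] fz -2.91
t 11.05 tcp [[61.6 -3.8]] z 0.0296 f dock [9.85 0.26] fz -2.07
t 11.1 tcp [[61.6 -3.8]] z 0.0296 f dock [ 9.32 -0.11] fz -3.62
```

View pics/s6.png

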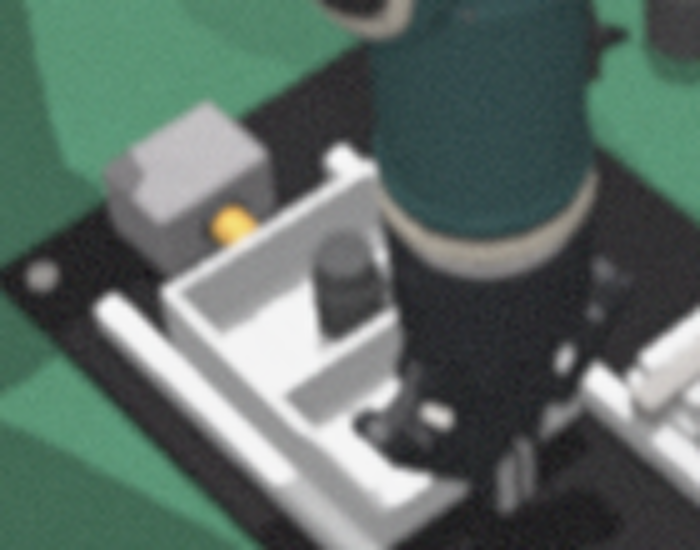

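Pull is steady at about 9.5 N, and the tray's near wall is at the nose. I'll add a touch more and hold for a second to be sure of the 6 N condition.

Request:
{"api": "apply_moves", "payload": {"increments": [[-0.0004,0,0,0,1],[-0.0004,0,0,0,1],[0,0,0,0,1],[0,0,0,0,1],[0,0,0,0,1],[0,0,0,0,1],[0,0,0,0,1],[0,0,0,0,1],[0,0,0,0,1],[0,0,0,0,1]]}}

```text
time: 12.1
tool_pos: [0.5413, -0.105, 0.0298]
eef_rot: [-3.141, -0.006, -0.272]
ft_force: [10.5, -2.5, -2.8]
gripper_width: 0.0
```

```bash
python3 - <<'E'
from h import *
fs()
E
```

```text
t 12.1 tcp [[61.3 -3.8]] z 0.0298 f dock [10.82  0.45] fz -2.76
```

Request:
{"api": "apply_moves", "payload": {"increments": [[0.0005,0,0,0,1],[0.0005,0,0,0,1],[0.0005,0,0,0,1],[0.0005,0,0,0,1],[0.0005,0,0,0,1],[0.0005,0,0,0,1],[0.0005,0,0,0,1],[0.0005,0,0,0,1],[0.0005,0,0,0,1],[0.0005,0,0,0,1]]}}

```text
time: 13.1
tool_pos: [0.5423, -0.1055, 0.0287]
eef_rot: [3.141, 0.002, -0.272]
ft_force: [1.4, 0.3, 1.3]
gripper_width: 0.003
```

```bash
python3 - <<'E'
from h import *
fs()
E
```

```text
t 13.1 tcp [[62.3 -3.9]] z 0.0287 f dock [1.28 0.62] fz 1.35
```

Request:
{"api": "apply_moves", "payload": {"increments": [[0.001,0,0,0,1],[0.001,0,0,0,1],[0.004,0,0,0,1],[0.007,0,0,0,1],[0.007,0,0,0,1],[0,0,-0.03,0,1],[0,0,-0.04,0,1],[0,0,-0.04,0,1],[0,0,-0.03,0,1],[0,0,0,0,1]]}}

```text
time: 14.1
tool_pos: [0.5672, -0.1122, 0.1757]
eef_rot: [-3.141, -0.011, -0.272]
ft_force: [0.7, -0.9, -0.4]
gripper_width: -0.003
```

Request:
{"api": "apply_moves", "payload": {"increments": [[-0.002,-0.035,0,0,1],[-0.002,-0.04,0,0,1],[-0.002,-0.04,0,0,1],[-0.002,-0.04,0,0,1],[-0.002,-0.025,0,0,1],[0,0,0,0,1],[0,0,0,0,1]]}}

```text
time: 14.8
tool_pos: [0.6011, 0.0652, 0.1682]
eef_rot: [3.14, 0.002, -0.27]
ft_force: [-0.4, -0.2, 0.4]
gripper_width: -0.002
```

```bash
python3 - <<'E'
from h import *
o=fs();cv2.imwrite("pics/w7.png",eyes.camera("wrist"));a=eyes.camera("scene");b=eyes.camera("top")
cv2.imwrite("pics/s7.png",a);cv2.imwrite("pics/t7.png",b)
E
```

```text
t 14.8 tcp [[ 73.1 176.3]] z 0.1682 f dock [-0.37 -0.32] fz 0.36
```

View pics/w7.png

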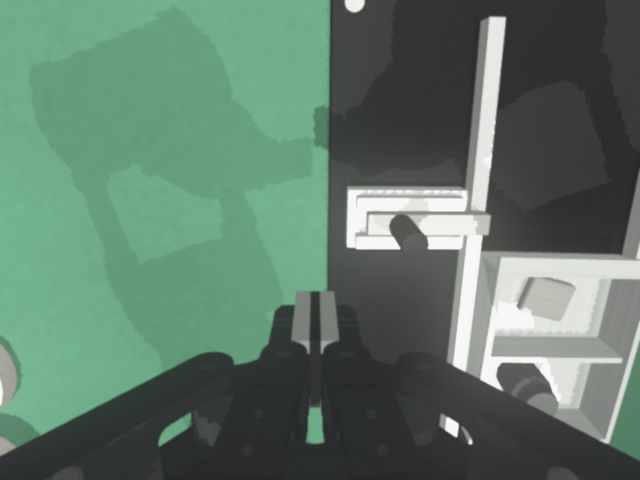

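View pics/t7.png

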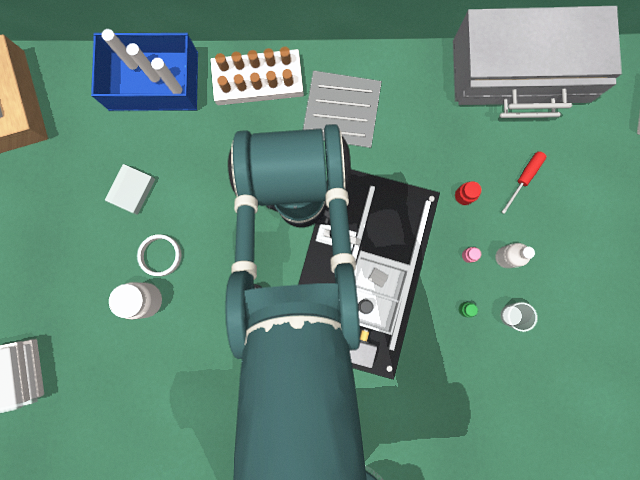

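View pics/s7.png

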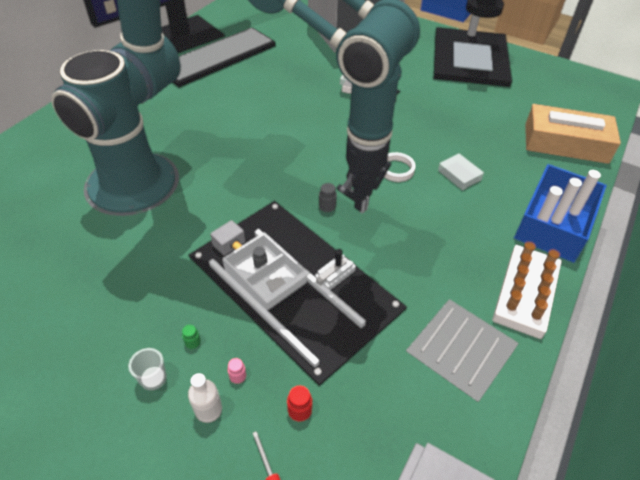

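```bash
python3 - <<'E'
from h import *
o=fs();k=dict(tp=o["tool_pos"],er=o["eef_rot"])
print("knob",dock(at("wrist",[[413,238]],.085,**k)),"knob base",dock(at("wrist",[[400,224]],.041,**k)))
print("bar edges at tip",dock(at("wrist",[[489,213],[490,233]],.041,**k)))
print("lip",dock(at("wrist",[[500,260],[637,257]],.05,**k)))
print("plate edge",dock(at("wrist",[[329,100],[328,250]],.01,**k)))
E
```

```text
t 14.95 tcp [[ 73.5 174.9]] z 0.1687 f dock [-0.14  0.76] fz 0.15
knob [[ 75.6 119.4]] knob base [[ 71.7 118.1]]
bar edges at tip [[79.2 60. ]
 [65.6 57.8]]
lip [[ 49.8  52.8]
 [ 51.5 -40.5]]
plate edge [[149.9 164.3]
 [ 43.4 164.1]]
```

Request:
{"api": "apply_moves", "payload": {"increments": [[0,0,0.04,0,1],[0,0,0.04,0,1],[0,0,0.024,0,1],[0,0,0.009,0,1],[0,0,0,0,1],[0,0.005,0,0,1],[0,0.005,0,0,1],[0,0.004,0,0,1],[0,0.003,0,0,1],[0,0,0,0,1]]}}

```text
time: 15.95
tool_pos: [0.5971, 0.0481, 0.057]
eef_rot: [-3.141, -0.001, -0.272]
ft_force: [0.0, -0.1, -0.0]
gripper_width: -0.001
```

Request:
{"api": "apply_moves", "payload": {"increments": [[0,0.002,0,0,1],[0,0.002,0,0,1],[0,0.002,0,0,1],[0,0.002,0,0,1],[0,0.002,0,0,1],[0,0.002,0,0,1],[0,0.002,0,0,1],[0,0.002,0,0,1],[0,0.002,0,0,1],[0,0.002,0,0,1]]}}

```text
time: 16.95
tool_pos: [0.5916, 0.0296, 0.0563]
eef_rot: [-3.141, -0.0, -0.272]
ft_force: [1.0, 1.4, -0.0]
gripper_width: -0.0
```

```bash
python3 - <<'E'
from h import *
o=fs();cv2.imwrite("pics/w8.png",eyes.camera("wrist"))
E
```

```text
t 16.95 tcp [[ 73.5 139.4]] z 0.0563 f dock [0.54 1.63] fz -0.03
```

View pics/w8.png

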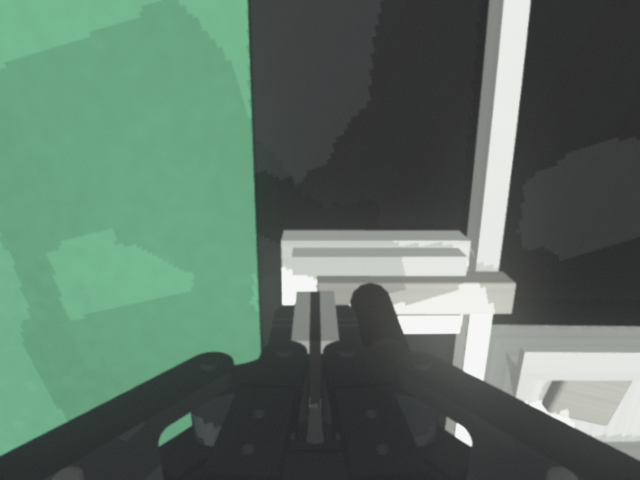

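Finger is on the knob at 1.6 N and the bolt has started to slide. I'll continue across.

Request:
{"api": "apply_moves", "payload": {"increments": [[0,0.003,0,0,1],[0,0.003,0,0,1],[0,0.003,0,0,1],[0,0.003,0,0,1],[0,0.003,0,0,1],[0,0.003,0,0,1],[0,0.003,0,0,1],[0,0.003,0,0,1],[0,0.003,0,0,1],[0,0.003,0,0,1]]}}

```text
time: 18.0
tool_pos: [0.5833, 0.0002, 0.0563]
eef_rot: [-3.142, 0.0, -0.272]
ft_force: [-0.2, 2.2, 0.5]
gripper_width: -0.003
```

Request:
{"api": "apply_moves", "payload": {"increments": [[0,0.002,0,0,1],[0,0.002,0,0,1],[0,0.002,0,0,1],[0,0.001,0,0,1],[0,0.001,0,0,1],[0,0.001,0,0,1]]}}

```text
time: 18.6
tool_pos: [0.581, -0.0083, 0.0563]
eef_rot: [-3.142, 0.0, -0.272]
ft_force: [0.1, 2.4, 1.4]
gripper_width: 0.003
```

```bash
python3 - <<'E'
from h import *
o=fs();cv2.imwrite("pics/w9.png",eyes.camera("wrist"))
E
```

```text
t 18.6 tcp [[ 73.5 100.1]] z 0.0563 f dock [-0.53  2.29] fz 1.44
```

View pics/w9.png

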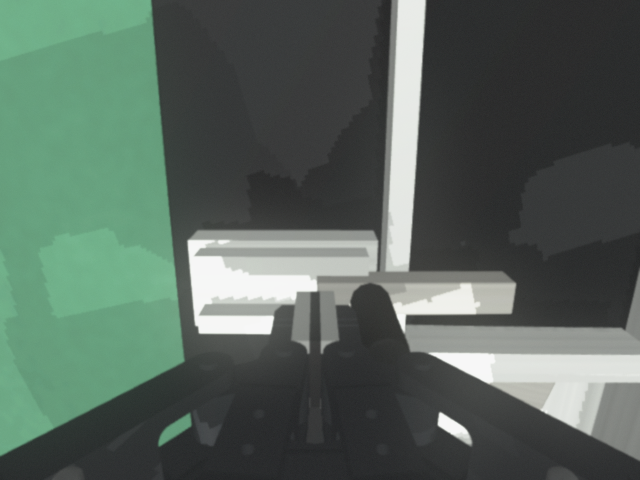

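The bolt is about 41 mm across and clears the lip. I'll push on to the end stop in small steps.

Request:
{"api": "apply_moves", "payload": {"increments": [[0,0.001,0,0,1],[0,0.001,0,0,1],[0,0.001,0,0,1],[0,0.001,0,0,1],[0,0.001,0,0,1],[0,0.001,0,0,1]]}}

```text
time: 19.25
tool_pos: [0.5804, -0.0104, 0.0565]
eef_rot: [-3.135, -0.001, -0.274]
ft_force: [3.7, 17.9, -1.5]
gripper_width: -0.002
```

Request:
{"api": "apply_moves", "payload": {"increments": [[0,0.001,0,0,1],[0,0.001,0,0,1],[0,0.001,0,0,1]]}}

```text
time: 19.55
tool_pos: [0.5804, -0.0106, 0.0566]
eef_rot: [-3.131, -0.001, -0.275]
ft_force: [5.4, 27.9, -3.3]
gripper_width: -0.002
```

```bash
python3 - <<'E'
from h import *
o=fs()
E
```

```text
t 19.55 tcp [[73.6 97.7]] z 0.0566 f dock [-2.3  28.29] fz -3.33
```

The force jumped to 28 N at TCP y = 97.7, which fits the 50 mm end stop (75 + 8 + 14.5). I'll back off, rise and check.

Request:
{"api": "apply_moves", "payload": {"increments": [[0,-0.002,0,0,1],[0,-0.002,0,0,1],[0,-0.003,0,0,1],[0,-0.005,0,0,1],[0,-0.01,0,0,1],[0,-0.015,0,0,1],[0,-0.01,-0.03,0,1],[0,0,-0.04,0,1],[0,0,-0.04,0,1],[0,0,0,0,1]]}}

```text
time: 20.55
tool_pos: [0.5964, 0.0292, 0.1738]
eef_rot: [-3.138, -0.012, -0.271]
ft_force: [0.3, -1.1, 0.6]
gripper_width: 0.001
```

Request:
{"api": "apply_moves", "payload": {"increments": [[0.01,-0.03,-0.02,0,1],[0.02,-0.04,0,0,1],[0.02,-0.04,0,0,1],[0.02,-0.04,0,0,1],[0,0,0,0,1],[0,0,0,0,1],[0,0,0,0,1]]}}

```text
time: 21.25
tool_pos: [0.698, 0.1537, 0.1854]
eef_rot: [3.14, 0.001, -0.272]
ft_force: [-0.3, -0.1, -0.3]
gripper_width: 0.001
```

```bash
python3 - <<'E'
from h import *
o=fs();a=eyes.camera("scene");b=eyes.camera("top")
cv2.imwrite("pics/s10.png",cv2.resize(a[180:400,170:430],None,fx=2.7,fy=2.7,interpolation=cv2.INTER_CUBIC));cv2.imwrite("pics/t10f.png",b);cv2.imwrite("pics/t10.png",cv2.resize(b[150:390,270:450],None,fx=2.5,fy=2.5,interpolation=cv2.INTER_CUBIC))
E
```

```text
t 21.25 tcp [[142.7 287.5]] z 0.1854 f dock [-0.28 -0.22] fz -0.28
```

View pics/s10.png

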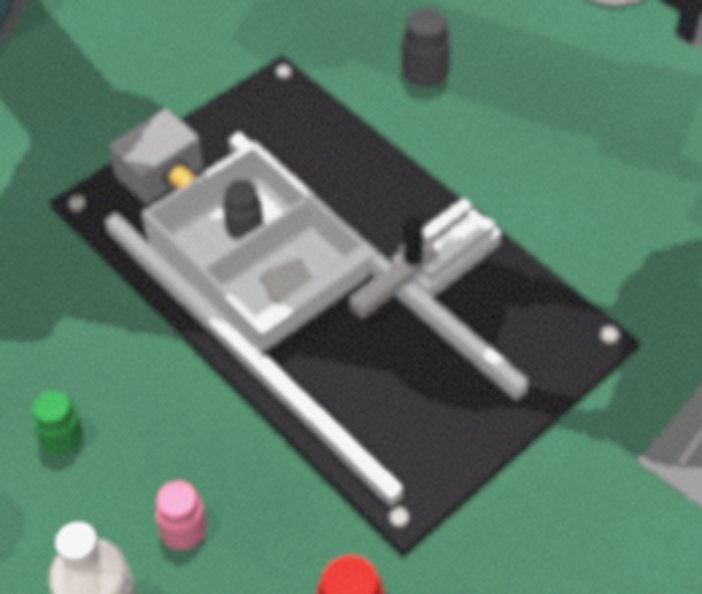

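View pics/t10.png

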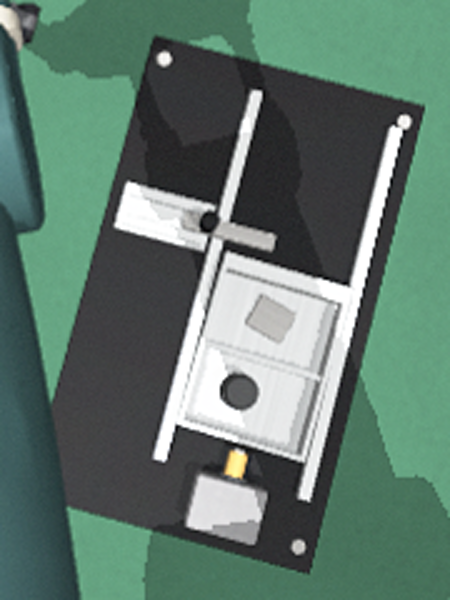

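```bash
python3 - <<'E'
from h import *
print("knob",dock(at("top",[[333,233],[353.2-.3,238.8-.3]],.085)))
print("bolt tip",dock(at("top",[[270+275/2.5-.3,150+242/2.5-.3]],.041)))
print("lip",dock(at("top",[[270+230/2.5,150+251/2.5],[270+353/2.5,150+287/2.5]],.05)))
print("near",dock(at("top",[[270+175/2.5,150+425/2.5],[270+303/2.5,150+463/2.5]],.05)))
b=cv2.imread("pics/t10f.png");cv2.imwrite("pics/t11.png",cv2.resize(b[300:370,330:400],None,fx=8,fy=8,interpolation=cv2.INTER_CUBIC))
a=eyes.camera("scene");cv2.imwrite("pics/s11.png",cv2.resize(a[210:290,200:300],None,fx=7,fy=7,interpolation=cv2.INTER_CUBIC))
E
```

```text
knob [[ 69.2 118.5]
 [ 68.8  76.4]]
bolt tip [[72.7 16.1]]
lip [[ 53.9  50.8]
 [ 51.3 -56.4]]
near [[ -98.1   58.3]
 [-100.3  -51.4]]
```

View pics/t11.png

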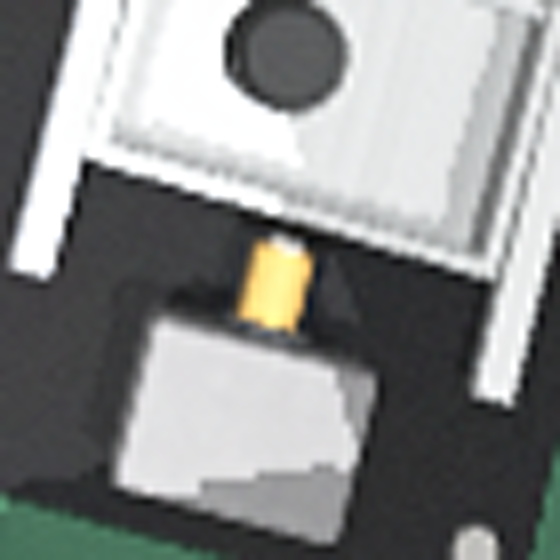

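View pics/s11.png

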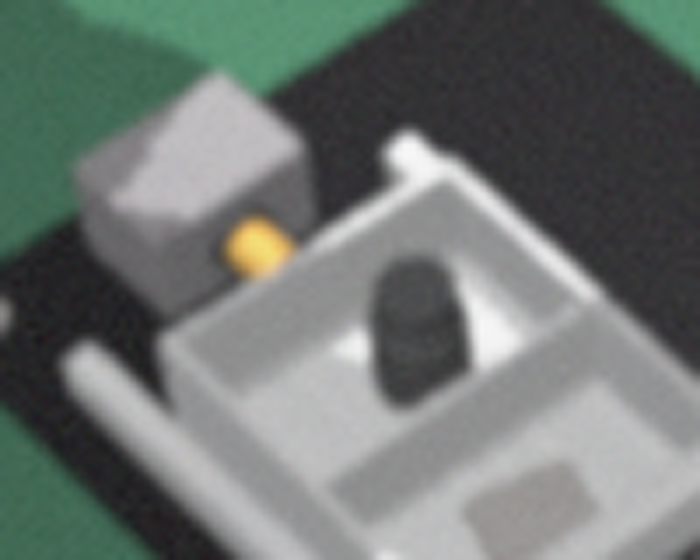

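```bash
python3 - <<'E'
from h import *
b0=cv2.imread("pics/top0.png");b1=cv2.imread("pics/t10f.png");s0=cv2.imread("pics/scene0.png")
g=lambda i:np.clip((i.astype(float)/255)**.5*255,0,255).astype(np.uint8)
f=lambda i:cv2.resize(g(i),(390,390),interpolation=cv2.INTER_CUBIC)
cv2.imwrite("pics/cmp.png",np.hstack([f(b0[315:367,340:392]),f(b1[315:367,340:392])]))
cv2.imwrite("pics/cmp2.png",np.hstack([f(s0[215:267,205:257]),f(eyes.camera("scene")[215:267,205:257])]))
fs()
for z in (.03,.04,.043): print(z,dock(at("top",[[275+455/5,265+318/5],[275+465/5,265+288/5]],z)))
E
```

```text
t 21.45 tcp [[143.3 287. ]] z 0.1867 f dock [0.53 0.22] fz 1.06
0.03 [[-1.019e+02  1.000e-01]
 [-8.880e+01 -9.000e-01]]
0.04 [[-1.014e+02  1.000e+00]
 [-8.840e+01  1.000e-01]]
0.043 [[-101.3    1.3]
 [ -88.3    0.4]]
```

View pics/cmp.png

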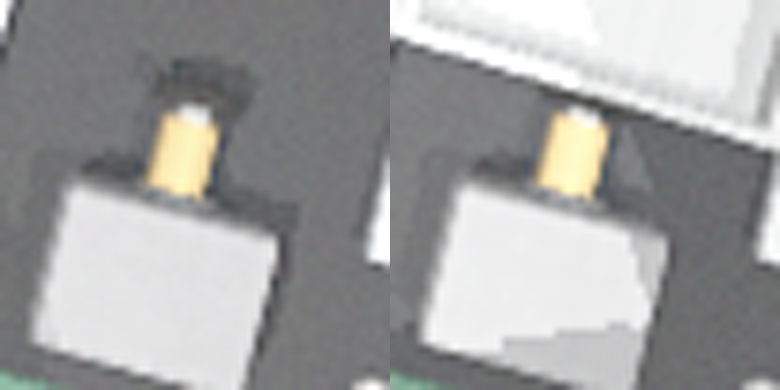

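View pics/cmp2.png

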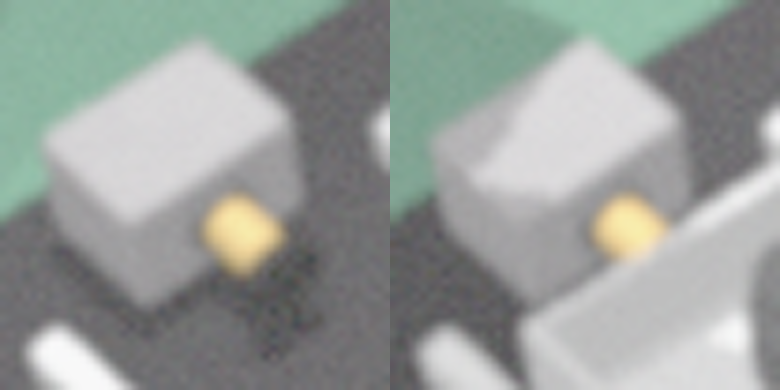

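The picture leaves it unclear whether the nose is really in contact, so I'll compare profiles along the nose axis before and after.

```bash
python3 - <<'E'
from h import *
b0=cv2.imread("pics/top0.png").astype(np.float32)
b1=np.mean([eyes.camera("top").astype(np.float32) for _ in range(6)],0).astype(np.float32)
xs=np.arange(-134,-80,1.5)
for y in (0.,.004):
  print("y",y)
  for x in xs:
    w=np.r_[DR@[x/1e3,y]+[DX,DY],.042]
    u=proj("top",w)[0].astype(np.float32)
    v=[cv2.remap(b,u[:1].reshape(1,1),u[1:].reshape(1,1),cv2.INTER_LINEAR)[0,0].astype(int) for b in (b0,b1)]
    print(x,np.round(u,1),*v)
f=lambda i:cv2.resize(np.clip(i,0,255).astype(np.uint8),(390,390),interpolation=cv2.INTER_NEAREST)
cv2.imwrite("pics/cmp3.png",np.hstack([f(b0[320:350,350:380]),f(b1[320:350,350:380])]))
E
```

```text
y 0.0
-134.0 [362.6 344.2] [202 201 200] [223 221 221]
-132.5 [362.8 343.5] [167 165 164] [186 184 184]
-131.0 [363.  342.8] [119 117 116] [134 132 131]
-129.5 [363.2 342.1] [90 89 87] [100  99  96]
-128.0 [363.4 341.4] [100 100  97] [110 110 108]
-126.5 [363.5 340.7] [114 144 155] [126 158 165]
-125.0 [363.7 339.9] [131 215 246] [145 234 255]
-123.5 [363.9 339.2] [142 234 252] [156 247 255]
-122.0 [364.1 338.5] [145 238 253] [160 249 255]
-120.5 [364.3 337.8] [143 235 251] [158 246 254]
-119.0 [364.4 337.1] [141 234 251] [156 245 254]
-117.5 [364.6 336.4] [139 233 251] [155 244 254]
-116.0 [364.8 335.7] [140 233 251] [156 245 254]
-114.5 [365. 335.] [143 236 251] [159 247 254]
-113.0 [365.2 334.3] [144 236 250] [158 246 254]
-111.5 [365.3 333.6] [143 235 251] [157 245 254]
-110.0 [365.5 332.8] [140 233 252] [155 245 254]
-108.5 [365.7 332.1] [136 233 253] [153 247 254]
-107.0 [365.9 331.4] [172 232 247] [193 247 254]
-105.5 [366.1 330.7] [203 223 230] [211 226 231]
-104.0 [366.3 330. ] [198 198 197] [168 169 168]
-102.5 [366.4 329.3] [138 138 139] [87 88 88]
-101.0 [366.6 328.6] [79
[... 1605 characters left out ...]
171 179 184] [168 178 183]
-102.5 [364.6 328.8] [128 129 128] [110 111 110]
-101.0 [364.8 328.1] [62 62 63] [42 42 42]
-99.5 [364.9 327.4] [44 44 44] [75 75 74]
-98.0 [365.1 326.7] [36 37 36] [154 154 153]
-96.5 [365.3 326. ] [32 31 32] [246 246 246]
-95.0 [365.5 325.3] [31 30 30] [225 224 223]
-93.5 [365.7 324.6] [33 32 30] [193 191 190]
-92.0 [365.8 323.8] [36 35 33] [173 171 170]
-90.5 [366.  323.1] [38 36 36] [189 188 186]
-89.0 [366.2 322.4] [44 43 42] [212 211 209]
-87.5 [366.4 321.7] [51 51 50] [226 226 224]
-86.0 [366.6 321. ] [58 57 57] [231 231 229]
-84.5 [366.7 320.3] [57 56 55] [247 247 245]
-83.0 [366.9 319.6] [56 56 54] [253 253 253]
-81.5 [367.1 318.9] [56 57 55] [250 250 249]
```

View pics/cmp3.png

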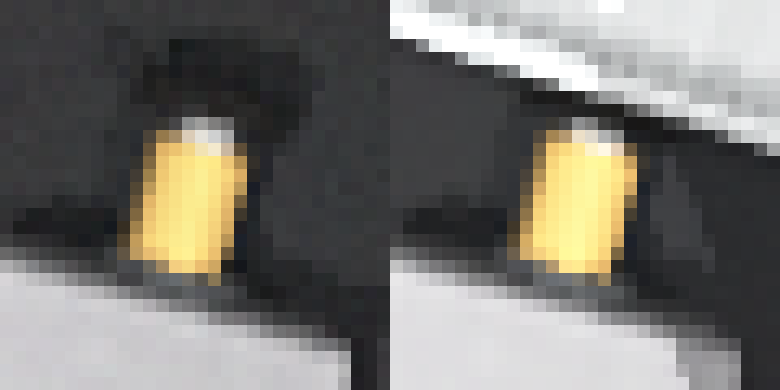

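The nose tip sits 0.5–1 mm further in than at the start, and a dark 25 mm wide disc fills the strip up to the tray wall, so the tray is resting on the nose. The bolt tip is at y ≈ 16 mm, which is its fully-across value, and the lip at x ≈ 52 mm is below the 64 mm limit. The barrel is upright and the arm is clear, so I'm handing in.

```bash
python3 - <<'E'
from h import *
fs(); r.sign_off()
E
```

```text
t 21.75 tcp [[143.6 287.8]] z 0.1865 f dock [-0.97 -0.68] fz 0.19
the job is handed in; nothing more can be done
```

I drew the tray home by its far lip, let it go slowly, pushed the bolt fully across, and handed the job in at 21.75 s. The hand-in gave no verdict.

- **Press:** The pull at the lip held at about 9.5 to 10.8 N for over a second. The force on the nose was not measured directly; from the travel I put it at roughly 8 to 10 N, never near 14 N.
- **Tray at rest:** The far lip is at dock x of about 52 mm (limit 64 mm). In the top picture the nose tip sits 0.5 to 1 mm further in than at the start, so it is still loaded by an estimated 2 to 4 N. A dark strip shows between the yellow tip and the tray wall. I take it for the nose's black front disc, because the force rose there and the strip is about 25 mm wide, but the picture alone did not settle it.
- **Bolt:** It ran into its end stop at 28 N, and its tip is at dock y of about 16 mm, which is its fully-across position. I measured only about 43 mm of travel; it seems to have started about 6 mm in rather than fully drawn back.
- **Rest of the scene:** In the last pictures the lens barrel stands upright, the arm is clear, and the bystanders I could see are where they were. I did not measure their positions.
- **Measurements:** The cameras agreed with each other to about 3 to 5 mm.

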